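Change over the imager trays

TASK

Only one of the two sample trays may be out at a time: first push the narrow tray, which was left partly out, fully home into its hood with a fingertip. Then hook a fingertip behind the lip of the wide tray and draw it out along its rails until the flow cell clamped on it is centred between the two pointed index posts. Pinch or lift nothing, do not shift the posts, and leave the loose things around the work alone.

Things in the scene. Friction and masses are not known exactly. Their poses are not given: they have to be found in the camera images.
- wide_stage: Fixed wide tray stage: a low black hood, 140 (x) x 130 (y) x 86 mm high, open at its front, on a dark steel base 12 mm thick that carries two rails (tops 26 mm above the table) reaching 210 mm out in front of the hood. Origin on the table, at the middle of the hood's front face; +x points into the hood, -x is the way the tray draws out, z up. It never moves.
- narrow_stage: Fixed narrow tray stage, built like the wide one and with the same origin and axes, but its hood is 90 mm wide. It has no index posts.
- wide_tray (a joint): How far the wide tray (bright aluminium with an upright dark steel lip at its front, 96 mm wide, top 30 mm above the table) is drawn out, m: 0 fully home, 0.16 at its stop. It slides along -x of its stage, stays where it is left, and takes about 2 N to move; it weighs about 0.4 kg. At 0 the rear face of its lip stands 50 mm in front of the hood, and that clear gap is the room for a fingertip.
- narrow_tray (a joint): The same for the narrow tray (56 mm wide, empty): 0 fully home against its stop, growing as it is drawn out along -x of its stage.
- wide_lip (a point): Middle of the top edge of the rear (hood-side, +x) face of the wide tray's lip, 55 mm above the table. The lip is 90 mm wide, 8 mm thick (from this point 8 mm towards -x) and reaches 25 mm down from here to the tray's top. Axes as the stage.
- narrow_lip (a point): The same point on the narrow tray's lip, which is 50 mm wide, 8 mm thick and 25 mm high.
- cell_mid (a point): Centre of the flow cell, a black plate with a glass window, 40 mm (x) by 62 mm, top 7.7 mm above the tray, clamped to the wide tray 95 mm behind (+x) the rear face of its lip; at the start it is under the hood. Axes as the stage.
- index_mid (a point): Point midway between the two pointed brass index posts (10 mm thick, tips 64 mm above the table), which stand on the wide stage's two rails, one 60 mm to either side of the tray's centre line, 30 to 85 mm in front of the hood; their place along the rails differs from start to start. Axes as the stage.
- wash_bottle: Loose white plastic bottle, 54 mm thick and 130 mm high, standing; origin under its centre. Leave it.
- beaker: Loose glass beaker, 60 mm wide, 75 mm high, standing; origin under its centre. Leave it.
- driver: Loose screwdriver, 150 mm long, lying on the table; origin at its middle underside. Leave it.
- thumbscrew: Loose steel thumbscrew, 26 mm wide and 24 mm high, standing on its head on the table in front of the stages; origin under its centre. Leave it.

How it is judged:
On the way, in this order (a step that is already met when the one before it is completed fails the run):
1. the narrow tray is fully home while the wide tray is still in (value of joint narrow_tray below 0.005 m and value of joint wide_tray below 0.03 m), for 0.2 s.
2. the wide tray is drawn out until its flow cell is centred between the index posts (x of cell_mid in the frame of index_mid between -0.009 and 0.009 m), for 0.2 s.
At the end, for the whole second after the job is handed in: The narrow tray is home (within 5 mm of its stop), the wide tray is at rest with its flow cell within 9 mm, along the rails, of the middle between the index posts, the posts are where they were (6 mm) and the loose things are where they stood (20 mm) (all of step 2 and value of joint narrow_tray below 0.005 m and distance of index_mid from where it was at the start of the episode below 0.006 m and distance of each of wash_bottle, beaker, driver, thumbscrew from where it was at the start of the episode below 0.02 m and velocity of joint wide_tray between -0.01 and 0.01 m/s); the robot touches nothing.
It fails at once if the wide tray's lip is pinched (more than 3 N on its front and rear faces at once) (contact force between the fingers and wide_tray_c1 above 3 N and contact force between the fingers and wide_tray_c0 above 3 N).
It fails at once if the narrow tray's lip is pinched (more than 3 N on its front and rear faces at once) (contact force between the fingers and narrow_tray_c1 above 3 N and contact force between the fingers and narrow_tray_c0 above 3 N).
It fails at once if the index posts are shifted by more than 6 mm (distance of index_mid from where it was at the start of the episode above 0.006 m).
It fails at once if a loose thing is moved or lifted by more than 20 mm (distance of any of wash_bottle, beaker, driver, thumbscrew from where it was at the start of the episode above 0.02 m).
It also fails if it takes over 48 s, if anything falls off the work surface, if the arm or the gripper's body presses on something with over 40 N, if the wrist force passes 120 N, or if a joint passes its speed limit or range.

ROBOT

A 6-joint arm with a two-finger parallel gripper is mounted at the origin on the work surface. World frame = base frame: x ahead of the robot, y to its left, z up, the work surface at z = 0. Lengths are in m, angles in rad, forces in N, time in s.
With the tool pointing down it reaches from about 0.35 to 0.725 m from the base axis. Payload 4.3 kg.
Tool frame: the origin (TCP) lies at the very end of the fingers, on their centre line; the grasp point (between the pads) lies 19 mm behind it; z points along the fingers, y is the line along which they close (so a half turn about z gives the same grasp; the last joint's range is limited). The gripper opens to 85 mm and grips with 20 to 120 N. Pads are 22 mm wide; open, the fingers measure 114 mm over their backs; the gripper's body (76 mm by 85 mm) begins 54 mm behind the grasp point. The pads swing forward as they close: fully open they stand 13 mm farther back than shut.
Start: joints at [1.039, 0.377, 0.081, 1.274, 0, 1.46], TCP at [0.235, 0.525, 0.231] pointing down, gripper open.
Joint ranges: [-2.72, 2.72], [-0.84, 1.66], [-1.02, 1.22], [-1.77, 2.12], [-1.37, 1.28], [-3.14, 3.14]. Speed limits (rad/s): [2.57, 2.57, 3.14, 3.14, 3.14, 3.14].

INTERFACE

Orientations are given as a unit quaternion [w, x, y, z].
In Python, from plant import manip, status, cams, outline_of gives the robot as it stands. Calls block until the motion is done:
- manip.goto(position, orientation): joint-space move of the TCP to a pose.
- manip.move_l(position, velocity=0.15, rotation=None): straight line of the TCP; rotation=None keeps the orientation; velocity is the mean speed in m/s.
- manip.movej(angles): joint-space move.
- manip.let_go() and manip.close(effort=None): open the fingers fully, or close them until they stop; effort is the grip in N (None keeps the last).
- manip.sleep(seconds).
- manip.inverse_kinematics(position, orientation): joint angles nearest the present ones, or None.
- status.read_state(): the state.
- cams.camera(name): name is "scene" or "top" or "wrist"; returns the picture (384x512x3 uint8, red, green, blue); there is no depth.
- cams.calibration(name): a dict with "mtx" (3x3 intrinsics, pixels), "origin" and "attitude" of the camera in the world. Camera axes: x right, y down, z forward; pixel columns grow to the right and rows downward; lengths in m; the calibration is good to about 2 mm. The wrist camera is an equidistant fisheye: a pixel r from the principal point sees the ray r / f radians off the axis. A picture is of the moment at which its call begins: read the wrist's pose just before it. calibration takes no time and is no camera call; for the wrist camera it gives the pose at the moment of the call.
A pose or a line that the arm cannot do raises manip.Unreachable and nothing moves.
- manip.close_job(): hands the job in; it is judged then, once.
Trained networks look in the newest picture that a camera, given by its name, has taken for a name from the list of things; names that differ only in an ending like _2 or _b are one class to them, and where a whole thing is asked for, a point or a joint stands for the part that bears it (a point fixed in the world has none). Each returns a list of dicts, best first, with "score" (0 to 1); they miss things now and then, are a little off and sometimes report something else, mostly with a low value. They report only what shows in the picture. A call takes as long as a camera call.
- outline_of(query, camera): "region" (384x512 bool, what is visible of it) and "uv" ([column, row] in pixels, amid what is visible of it).
The state is a dict: "clock": time; "q": joint angles; "dq": joint speeds; "joint_efforts": joint torques, N m; "eef_pos": TCP position; "tcp_rot": TCP orientation; "wrist_force": force on the tool from outside, world axes, zero at the start; "wrist_torque": the same for the moment, N m; "grip_width": finger opening in m; "grasp_force": force on a finger pad.
Only numpy, scipy, OpenCV 4.12 (cv2) and the standard library are available. Lean on these libraries where they do the work, as an engineer would, in place of code of your own. Each camera call takes 0.05 s, during which the arm holds its last target. There are 200 camera calls.

## Working session

There is one attempt and no reset: what is moved stays moved. The work goes in short steps, each a Python script; the robot and the scene stay as the last script left them, time stands still between calls to the robot, and variables do not carry over. Pictures are saved under pics/ and viewed, at most 10 in all, crops included, and the job is handed in when it is done.

```bash
mkdir -p pics
cat > h.py <<'E'
import numpy as np, cv2
from plant import manip, status, cams, outline_of
from scipy.spatial.transform import Rotation as R
def cal(n):
    c=cams.calibration(n); a=np.array(c["attitude"],float)
    Rm=a if a.shape==(3,3) else R.from_quat(a[[1,2,3,0]]).as_matrix()
    return np.array(c["mtx"]),np.array(c["origin"]),Rm
def pix2z(n,uv,z):
    K,o,Rm=cal(n); d=Rm@np.linalg.solve(K,[uv[0],uv[1],1.]); return o+d*(z-o[2])/d[2]
def proj(n,p):
    K,o,Rm=cal(n); q=K@(Rm.T@(np.asarray(p)-o)); return q[:2]/q[2]
E
python3 - <<'E'
from h import *
for n in("scene","top"):
    im=cams.camera(n); cv2.imwrite(f"pics/{n}0.png",im[:,:,::-1])
    np.save(f"{n}0.npy",im)
    print(n,cams.calibration(n))
    for q in["wide_stage","narrow_stage","wide_tray","narrow_tray","wide_lip","narrow_lip","cell_mid","index_mid","wash_bottle","beaker","driver","thumbscrew"]:
        try:
            for r in outline_of(q,n)[:2]:
                ys,xs=np.nonzero(r["region"]); print(q,round(r["score"],2),np.round(r["uv"]),xs.min(),xs.max(),ys.min(),ys.max(),len(xs),np.round(pix2z(n,r["uv"],0.03),3))
        except Exception as e: print(q,e)
print(status.read_state())
E
```

```text
scene {'mtx': array([[498.54962781,   0.        , 252.43227017],
       [  0.        , 498.54962781, 185.70689415],
       [  0.        ,   0.        ,   1.        ]]), 'origin': array([1.22472406, 0.87213512, 1.13370992]), 'attitude': array([-0.1248168 ,  0.31171522,  0.86872436, -0.3641049 ])}
wide_stage 0.93 [238. 228.] 186 306 189 275 5295 [0.671 0.109 0.03 ]
narrow_stage 0.94 [179. 183.] 137 244 150 217 3290 [ 0.698 -0.157  0.03 ]
wide_tray 0.82 [255. 223.] 240 265 208 237 375 [0.621 0.126 0.03 ]
narrow_tray 0.91 [205. 173.] 189 217 159 187 428 [ 0.61  -0.141  0.03 ]
narrow_tray 0.53 [255. 222.] 240 265 208 237 379 [0.618 0.122 0.03 ]
wide_lip 0.57 [254. 224.] 240 265 208 236 372 [0.627 0.127 0.03 ]
narrow_lip 0.92 [203. 175.] 190 216 161 186 386 [ 0.619 -0.139  0.03 ]
cell_mid 0.66 [254. 221.] 239 266 208 238 440 [0.619 0.117 0.03 ]
cell_mid 0.18 [345. 236.] 333 355 219 251 577 [0.453 0.328 0.03 ]
wash_bottle 0.6 [200. 123.] 192 208 101 136 437 [ 0.47  -0.371  0.03 ]
beaker 0.87 [340. 236.] 333 354 220 250 549 [0.466 0.322 0.03 ]
driver 0.6 [392. 224.] 379 401 215 236 223 [0.31
[... 1411 characters left out ...]
 1.3, 'q': array([1.03869621e+00, 3.77283470e-01, 8.09970282e-02, 1.27439648e+00,
       5.85743646e-06, 1.46054704e+00]), 'dq': array([-8.65713750e-04,  1.02313365e-03,  3.30061670e-05, -1.02260074e-03,
        3.14439007e-04,  9.91818679e-04]), 'joint_efforts': array([ 5.30058896e-04, -4.63517332e+01,  2.70155329e+01,  2.85047408e-04,
       -3.42178864e-04, -6.16191087e-06]), 'eef_pos': array([0.23541877, 0.5246387 , 0.23133766]), 'tcp_rot': array([1.51207525e-05, 2.09364893e-01, 9.77837583e-01, 5.47269304e-05]), 'wrist_force': array([ 0.07210907, -0.92762713,  0.62707519]), 'wrist_torque': array([0.00276001, 0.01235902, 0.00324926]), 'grasp_force': 0.0, 'grip_width': 0.08516557938952898}
```

View pics/top0.png

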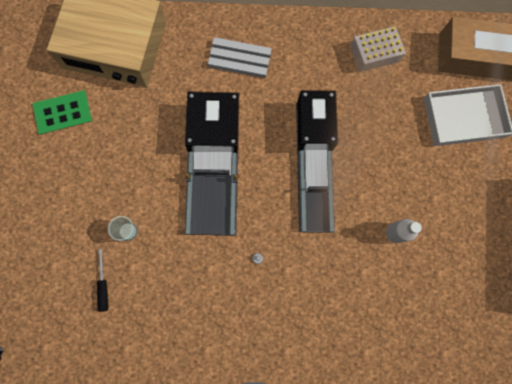

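View pics/scene0.png

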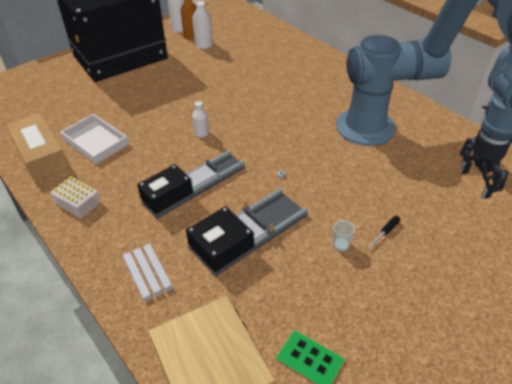

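Top view: wide stage is left (hood front near row 150, rail ends near row 234). Narrow stage is right, with its lip near row 190. The thumbscrew is at (258,258). Next I fit the stage models to the masks.

```bash
cat > fit.py <<'E'
from h import *
from scipy.optimize import minimize
def box(x0,x1,w,h): return np.array([[x,y,z] for x in(x0,x1) for y in(-w,w) for z in(0,h)])
def sil(n,p,w):
    m=np.zeros((384*4,512*4),np.uint8); c,s=np.cos(p[2]),np.sin(p[2]); Rz=np.array([[c,-s,0],[s,c,0],[0,0,1]])
    for b in(box(0,.14,w,.086),box(-.21,0,w,.026)):
        uv=np.array([proj(n,Rz@q+[p[0],p[1],0]) for q in b])
        cv2.fillConvexPoly(m,cv2.convexHull(((uv+.5)*4).astype(np.int32)),1)
    return cv2.resize(m.astype(np.float32),(512,384),interpolation=cv2.INTER_AREA)
E
python3 - <<'E'
from fit import *
for n in("scene","top"): cams.camera(n)
M={}
for q,w,x0 in(("wide_stage",.065,[.67,.117,-.0]),("narrow_stage",.045,[.67,-.155,0])):
    for n in("top","scene"):
        m=outline_of(q,n)[0]["region"]
        t=outline_of(q.replace("stage","tray"),n)[0]["region"]
        M[q,n]=cv2.morphologyEx((m|t).astype(np.uint8),cv2.MORPH_CLOSE,np.ones((5,5)))
    def cost(p,ns=("top","scene")): return sum(np.abs(sil(n,p,w)-M[q,n]).sum()/M[q,n].sum() for n in ns)
    for ns in(("top",),("scene",),("top","scene")):
        best=min((minimize(cost,[x0[0],x0[1],y],args=(ns,),method="Nelder-Mead",options=dict(initial_simplex=[[x0[0],x0[1],y],[x0[0]+.02,x0[1],y],[x0[0],x0[1]+.02,y],[x0[0],x0[1],y+.1]])) for y in(-.1,0,.1)),key=lambda r:r.fun)
        print(q,ns,best.x.round(4),best.fun)
    np.save(q+".npy",best.x)
for r in outline_of("index_mid","top"):
    l,_,st,ce=cv2.connectedComponentsWithStats(r["region"].astype(np.uint8))[0:4]; print(r["score"],st[1:].tolist(),ce[1:].round(1).tolist(),[pix2z("top",c,.05).round(4).tolist() for c in ce[1:]])
im=np.load("top0.npy")[:,:,::-1]
z=np.hstack([im[130:240,180:245],im[130:240,290:345]])
cv2.imwrite("pics/crop0.png",cv2.resize(z,None,fx=5.4,fy=5.4,interpolation=cv2.INTER_CUBIC))
E
```

```text
Traceback (most recent call last):
  File "fit.py", line 7, in sil
    uv=np.array([proj(n,Rz@q+[p[0],p[1],0]) for q in b])
                 ~~~~^^^^^^^^^^^^^^^^^^^^^^
  File "h.py", line 11, in proj
    K,o,Rm=cal(n); q=K@(Rm.T@(np.asarray(p)-o)); return q[:2]/q[2]
           ~~~^^^
  File "h.py", line 5, in cal
    c=cams.calibration(n); a=np.array(c["attitude"],float)
ValueError: time passes only in moves, steps and waits
```

```bash
sed -i 's/^def cal(n):/import functools\n@functools.cache\ndef cal(n):/' h.py
python3 - <<'E'
from fit import *
for n in("scene","top"): cams.camera(n)
M={}
for q,w,x0 in(("wide_stage",.065,[.67,.117,-.0]),("narrow_stage",.045,[.67,-.155,0])):
    for n in("top","scene"):
        m=outline_of(q,n)[0]["region"]
        t=outline_of(q.replace("stage","tray"),n)[0]["region"]
        M[q,n]=cv2.morphologyEx((m|t).astype(np.uint8),cv2.MORPH_CLOSE,np.ones((5,5)))
    def cost(p,ns=("top","scene")): return sum(np.abs(sil(n,p,w)-M[q,n]).sum()/M[q,n].sum() for n in ns)
    for ns in(("top",),("scene",),("top","scene")):
        best=min((minimize(cost,[x0[0],x0[1],y],args=(ns,),method="Nelder-Mead",options=dict(initial_simplex=[[x0[0],x0[1],y],[x0[0]+.02,x0[1],y],[x0[0],x0[1]+.02,y],[x0[0],x0[1],y+.1]])) for y in(-.1,0,.1)),key=lambda r:r.fun)
        print(q,ns,best.x.round(4),best.fun)
    np.save(q+".npy",best.x)
for r in outline_of("index_mid","top"):
    l,_,st,ce=cv2.connectedComponentsWithStats(r["region"].astype(np.uint8))[0:4]; print(r["score"],st[1:].tolist(),ce[1:].round(1).tolist(),[pix2z("top",c,.05).round(4).tolist() for c in ce[1:]])
im=np.load("top0.npy")[:,:,::-1]
z=np.hstack([im[130:240,180:245],im[130:240,290:345]])
cv2.imwrite("pics/crop0.png",cv2.resize(z,None,fx=5.4,fy=5.4,interpolation=cv2.INTER_CUBIC))
E
```

```text
wide_stage ('top',) [0.6735 0.1186 0.0068] 0.021649223497636733
wide_stage ('scene',) [0.672  0.1205 0.0062] 0.04208530805687204
wide_stage ('top', 'scene') [0.673  0.1193 0.0063] 0.06864274491105343
narrow_stage ('top',) [ 0.6873 -0.1464  0.0145] 0.03381204044117647
narrow_stage ('scene',) [ 0.685  -0.1457  0.0283] 0.07288726873628097
narrow_stage ('top', 'scene') [ 0.6865 -0.146   0.02  ] 0.11171997131107853
0.56 [[186, 173, 5, 8, 36], [232, 174, 7, 10, 60]] [[188.0, 176.5], [235.0, 178.6]] [[0.6018, 0.1757, 0.05], [0.5994, 0.059, 0.05]]
```

View pics/crop0.png

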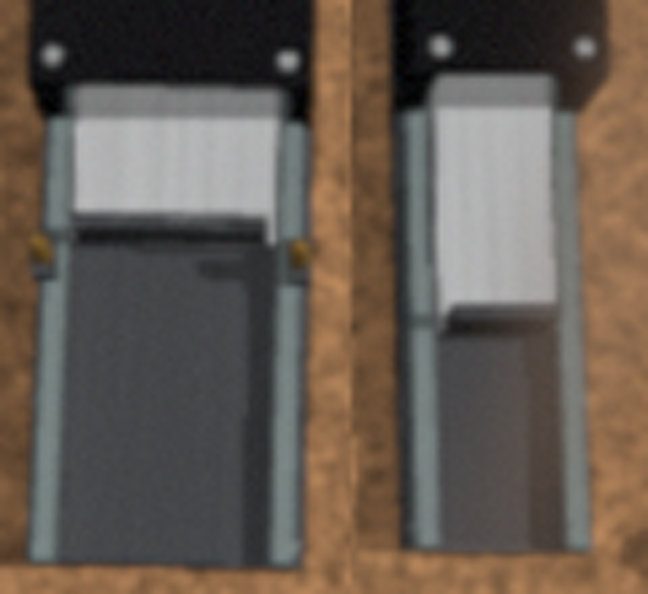

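Crop: posts are at (40,248) and (298,252), the wide lip is fully home near y=220, and the narrow lip's rear edge is near (497,305). Everything agrees with the fitted model, so I'll push the narrow tray.

```bash
cat >> h.py <<'E'
class St:
    def __init__(s,name):
        s.p=np.load(name+"_stage.npy"); s.r=R.from_euler("z",s.p[2])
        q=(s.r*R.from_euler("y",np.pi)).as_quat(); s.q=q[[3,0,1,2]]
    def w(s,x,y,z): return s.r.apply([x,y,z])+[s.p[0],s.p[1],0]
    def l(s,P): return s.r.inv().apply(np.asarray(P)-[s.p[0],s.p[1],0])
    def fx(s): return float(s.r.inv().apply(status.read_state()["wrist_force"])[0])
E
python3 - <<'E'
from h import *
p=np.load("narrow_stage.npy"); p[2]=.017; np.save("narrow_stage.npy",p)
S=St("narrow"); W=St("wide")
nl=S.l(pix2z("top",[316.9,186.4],.055)); print("narrow lip",nl.round(4))
print("wide lip",W.l(pix2z("top",[211.5,170],.055)).round(4),"posts",[W.l(pix2z("top",c,.055)).round(4).tolist() for c in([188,176.5],[235,178.6])])
manip.close()
x=nl[0]-.008-.011-.03
manip.goto(S.w(x,0,.2),S.q)
manip.move_l(S.w(x,0,.042),.12)
s=status.read_state();print(s["clock"],S.l(s["eef_pos"]).round(4),s["grip_width"])
f0=S.fx()
manip.move_l(S.w(nl[0]-.008-.011-.008,0,.042),.06)
x=nl[0]-.027
while x<-.050:
    x+=.004; manip.move_l(S.w(x,0,.042),.05)
    f=S.fx()-f0; print(round(x,4),round(f,2),S.l(status.read_state()["eef_pos"]).round(4)[0])
    if abs(f)>12: break
print(status.read_state()["clock"])
E
```

```text
narrow lip [-0.1027  0.0033  0.055 ]
wide lip [-0.0543 -0.0012  0.055 ] posts [[-0.072, 0.0562, 0.055], [-0.0751, -0.0599, 0.055]]
6.9917 [-0.151  -0.0003  0.0427] 2.9468339002363883e-05
-0.1257 -0.6 -0.1256
-0.1217 0.73 -0.1214
-0.1177 0.24 -0.1175
-0.1137 -0.97 -0.1137
-0.1097 -1.04 -0.1094
-0.1057 -0.69 -0.1052
-0.1017 -1.21 -0.1011
-0.0977 -0.87 -0.0971
-0.0937 -1.51 -0.0931
-0.0897 -0.82 -0.0892
-0.0857 -1.25 -0.0852
-0.0817 -1.86 -0.0812
-0.0777 -0.54 -0.0772
-0.0737 -0.94 -0.0732
-0.0697 -1.09 -0.0692
-0.0657 -6.6 -0.0679
-0.0617 -16.33 -0.0678
11.7583
```

Run:
```python
from h import *
S=St("narrow"); W=St("wide")
manip.move_l(S.w(-.085,0,.042),.1); manip.move_l(S.w(-.085,0,.14),.2)
manip.goto(W.w(-.026,0,.14),W.q)
manip.move_l(W.w(-.026,0,.042),.12)
f0=W.fx(); x=-.026; n=0
print(status.read_state()["clock"],W.l(status.read_state()["eef_pos"]).round(4))
while x>-.055:
    x-=.003; manip.move_l(W.w(x,0,.042),.05)
    f=W.fx()-f0; print(round(x,4),round(f,2))
```

```text
14.8 [-0.0252 -0.0002  0.0429]
-0.029 -0.48
-0.032 0.55
-0.035 -1.27
-0.038 -0.56
-0.041 0.97
-0.044 0.93
-0.047 1.74
-0.05 0.47
-0.053 0.4
-0.056 0.01
```

Run:
```python
from h import *
W=St("wide")
manip.move_l(W.w(-.152,0,.042),.05)
print(W.l(status.read_state()["eef_pos"]).round(4))
manip.move_l(W.w(-.138,0,.042),.05); manip.move_l(W.w(-.138,0,.13),.15)
manip.move_l(W.w(-.21,-.20,.15),.25)
im=cams.camera("top"); print(status.read_state()["clock"])
for q in("cell_mid","index_mid","wide_lip","wide_tray","narrow_tray"):
    for r in outline_of(q,"top")[:2]:
        st,ce=cv2.connectedComponentsWithStats(r["region"].astype(np.uint8))[2:4]
        print(q,round(r["score"],2),[(a.tolist(),c.round(1).tolist(),W.l(pix2z("top",c,.037 if q=="cell_mid" else .055)).round(4).tolist()) for a,c in zip(st[1:],ce[1:])])
np.save("top1.npy",im)
cv2.imwrite("pics/crop1.png",cv2.resize(im[130:240,180:345,::-1],None,fx=4.8,fy=4.8,interpolation=cv2.INTER_CUBIC))
```

```text
[-0.152  -0.0002  0.042 ]
21.5833
cell_mid 0.9 [([191, 150, 41, 72, 2675], [211.4, 185.0], [-0.0886, -0.0009, 0.037])]
index_mid 0.67 [([186, 173, 5, 9, 39], [187.9, 176.8], [-0.0728, 0.0564, 0.055]), ([233, 174, 5, 8, 32], [235.2, 177.6], [-0.0724, -0.0604, 0.055])]
index_mid 0.51 [([304, 144, 18, 22, 200], [310.5, 150.8], [0.0005, -0.2486, 0.055])]
wide_lip 0.89 [([191, 150, 42, 70, 2617], [211.5, 184.9], [-0.092, -0.0023, 0.055])]
wide_tray 0.75 [([192, 151, 40, 69, 2575], [211.6, 184.6], [-0.0913, -0.0024, 0.055])]
narrow_tray 0.62 [([305, 144, 17, 21, 199], [310.7, 151.0], [-0.0001, -0.2489, 0.055])]
```

View pics/crop1.png

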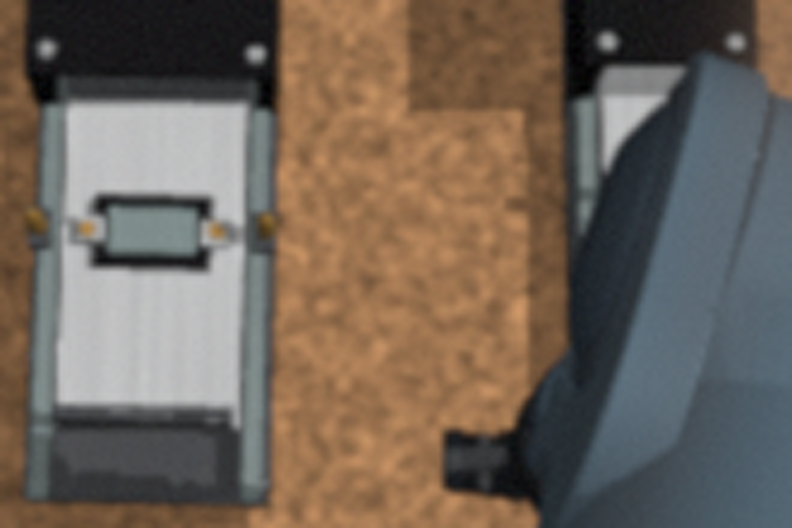

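Run:
```python
from h import *
W=St("wide")
c=W.l(pix2z("top",[211.4,177.9],.0377)); print("cell",c.round(4))
im=np.load("top1.npy").astype(int)
b=(im[:,:,0]-im[:,:,2]>45)
# model: project cell and post points for index x hypotheses
for x in(-.070,-.074,-.078):
    print(x,[[proj("top",W.w(x+dx,y,z)).round(1).tolist() for dx,z in((0,.064),(0,.045),(-.005,.026))] for y in(.06,-.06)])
for cs in((184,192),(231,240)):
    print((im[170:186,cs[0]:cs[1],0]-im[170:186,cs[0]:cs[1],2]))
```

```text
cell [-0.0705 -0.0004  0.0377]
-0.07 [[[186.1, 174.8], [187.0, 176.6], [187.8, 180.2]], [[235.1, 175.8], [235.1, 177.5], [235.1, 181.1]]]
-0.074 [[[186.0, 176.4], [186.9, 178.2], [187.7, 181.8]], [[235.0, 177.4], [235.1, 179.1], [235.1, 182.7]]]
-0.078 [[[185.9, 178.0], [186.8, 179.7], [187.6, 183.3]], [[235.0, 179.0], [235.0, 180.6], [235.1, 184.2]]]
[[ 56  57  53  26  -4 -10 -12 -10]
 [ 54  56  52  21  -6 -11 -11 -11]
 [ 50  51  47  26  -3 -10 -10 -10]
 [ 50  51  54  47  19  -4 -10 -10]
 [ 54  60  76  76  51  11  -8 -10]
 [ 57  60  68  76  63  29  -2  -8]
 [ 55  49  54  62  65  43   3 -10]
 [ 51  42  39  50  58  39   1  -9]
 [ 51  36  22  27  35  17  -5  -9]
 [ 51  32   5   0   3   0  -7  -9]
 [ 54  37   6  -7  -3  -4  -8  -6]
 [ 55  48  20  -1  -4  -5  -5  -9]
 [ 54  56  42   4  -9  -9  -9  -9]
 [ 55  58  48   6 -10 -11 -11  -9]
 [ 57  58  47   5  -9 -11 -12  -9]
 [ 52  55  42   4 -11 -10 -10  -9]]
[[ -5  -9 -10  -9 -10  -5  26  71  84]
 [ -5  -9 -11 -10  -9  -4  28  73  87]
 [ -4 -12 -12 -11 -11  -3  34  78  88]
 [ -4 -10 -10  -8  -3   6  35  74  85]
 [ -2  -6   0  18  38  33  31  59  76]
 [ -1  -4  13  54  77  68  45  54  70]
 [ -2  -4  16  50  70  70  56  57  67]
 [ -2  -3  11  40  59  59  57  63  71]
 [ -3  -6   5  32  46  50  54  70  76]
 [ -4  -6   0  17  26  24  42  76  80]
 [ -4  -7  -4  -1   2   5  36  79  86]
 [ -4  -8  -4  -2  -5   1  38  80  91]
 [ -4  -7  -7  -6  -4   5  42  79  86]
 [ -6 -10  -8 -10  -7   4  40  74  81]
 [ -4  -9 -10 -11  -8   7  44  80  85]
 [ -7  -9 -10 -10  -7  10  49  80  85]]
```

Cell centre is at -0.0705 and the index posts at about -0.069 along the rails, so it is centred to about 2 mm. One quick check of the narrow tray with the arm clear, then I hand in.

Run:
```python
from h import *
S=St("narrow")
s=status.read_state()
manip.goto([.38,0.0,.25],[0,0,1,0]); manip.sleep(.3)
im=cams.camera("top"); i2=cams.camera("scene"); print(status.read_state()["clock"])
for q in("wash_bottle","beaker","driver","thumbscrew"):
    r=outline_of(q,"top"); print(q,r and np.round(r[0]["uv"]))
print("narrow lip top-rear expected px",proj("top",S.w(-.05,0,.055)).round(1))
a=cv2.resize(im[130:240,180:345,::-1],None,fx=3.6,fy=3.6,interpolation=cv2.INTER_CUBIC)
cv2.imwrite("pics/c2.png",a)
b=cv2.resize(i2[140:280,130:320,::-1],None,fx=4,fy=4,interpolation=cv2.INTER_CUBIC); cv2.imwrite("pics/s2.png",b)
```

```text
22.9
wash_bottle [405. 232.]
beaker [121. 229.]
driver [101. 292.]
thumbscrew []
narrow lip top-rear expected px [317.6 165.8]
```

View pics/c2.png

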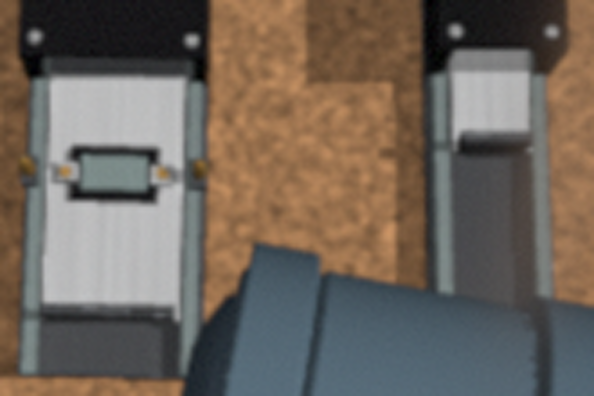

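View pics/s2.png

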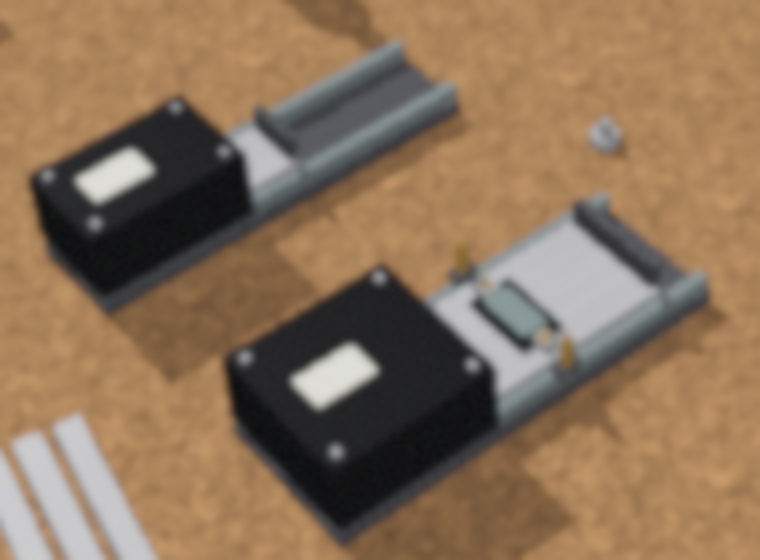

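Top view: the cell at (115,173) lies level with the posts at (27,168) and (200,168), and the narrow lip at (495,135) is at its home row. In the scene view the midpoint of the post bases, (514,319), meets the cell at (514,314). The bottle, beaker and driver are within 3-4 pixels of where they were in the top view, and the thumbscrew is standing.

```bash
python3 -c "
from plant import manip
print(manip.close_job())"
```

```text
the job is handed in; nothing more can be done
None
```

I pushed the narrow tray home to its stop, drew the wide tray out until its flow cell sat about 2 mm from the middle between the index posts (camera estimate; the limit is 9 mm), and handed the job in; no verdict came back.

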